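# Find the loose duct cover and push it open

## Task

One of the four identical cover plates on the grey duct box is the access hatch, which rocks when its front half is pressed; the other three are blocked underneath. With the fingertips press gently down on the front halves of the covers, one after another, until you find the one that clearly rocks; then push that cover by its black ledge towards the rear of the box until it is fully open, and leave it open. Do not lift anything, and leave the other covers shut and the things on the bench and on the box where they are.

Things in the scene. Friction and masses are not known exactly. Their poses are not given: they have to be found in the camera images.
- duct_box: Low grey steel box fixed on the bench, 166 x 406 x 40 mm: on top a row of four identical aluminium covers, 80 mm apart, and a plain shelf at its right (-y) end. Origin: on the bench under the middle of the row of closed covers; x from the front (robot side, face at x = -58 mm) to the rear (+108 mm) is the way covers slide open, y along the row to the left, z up.
- press_a (a point): Point on top of cover a (leftmost (+y)), mid-width of its bare front half, 32 mm in front of its rocking axis: the place to press. The cover is 100 mm (box x) x 70 x 8 mm, its top 49 mm above the bench; walls round it are 40 mm high. Its front 50 mm is bare; across its middle stands a black ledge.
- ledge_a (a point): Middle of the upright front face of the black ledge on cover a, 6 mm above the cover's top face and 32 mm behind press_a. The ledge is 60 mm wide, stands 13 mm above the cover and slopes away behind. Pushing this face along the box's +x slides a free cover open, against 2 to 4 N.
- rock_a (a joint): Rocking of cover a, rad, 0 = level, positive = front edge down. A spring brings it back level. The free cover rocks to a stop at 0.20 either way (about 6 mm down at press_a under 6 N); a blocked one stops at about 0.02 to 0.04 (1 mm). Which one is free changes from run to run and cannot be seen.
- slide_a (a joint): Sliding of cover a towards the rear, m, 0 = closed, 0.055 = fully open, against the stop. Stays where it is left. A blocked cover stops after 1 to 3 mm.
- press_b (a point): Point on top of cover b (second from the left), mid-width of its bare front half, 32 mm in front of its rocking axis: the place to press. The cover is 100 mm (box x) x 70 x 8 mm, its top 49 mm above the bench; walls round it are 40 mm high. Its front 50 mm is bare; across its middle stands a black ledge.
- ledge_b (a point): Middle of the upright front face of the black ledge on cover b, 6 mm above the cover's top face and 32 mm behind press_b. The ledge is 60 mm wide, stands 13 mm above the cover and slopes away behind. Pushing this face along the box's +x slides a free cover open, against 2 to 4 N.
- rock_b (a joint): Rocking of cover b, rad, 0 = level, positive = front edge down. A spring brings it back level. The free cover rocks to a stop at 0.20 either way (about 6 mm down at press_b under 6 N); a blocked one stops at about 0.02 to 0.04 (1 mm). Which one is free changes from run to run and cannot be seen.
- slide_b (a joint): Sliding of cover b towards the rear, m, 0 = closed, 0.055 = fully open, against the stop. Stays where it is left. A blocked cover stops after 1 to 3 mm.
- press_c (a point): Point on top of cover c (third from the left), mid-width of its bare front half, 32 mm in front of its rocking axis: the place to press. The cover is 100 mm (box x) x 70 x 8 mm, its top 49 mm above the bench; walls round it are 40 mm high. Its front 50 mm is bare; across its middle stands a black ledge.
- ledge_c (a point): Middle of the upright front face of the black ledge on cover c, 6 mm above the cover's top face and 32 mm behind press_c. The ledge is 60 mm wide, stands 13 mm above the cover and slopes away behind. Pushing this face along the box's +x slides a free cover open, against 2 to 4 N.
- rock_c (a joint): Rocking of cover c, rad, 0 = level, positive = front edge down. A spring brings it back level. The free cover rocks to a stop at 0.20 either way (about 6 mm down at press_c under 6 N); a blocked one stops at about 0.02 to 0.04 (1 mm). Which one is free changes from run to run and cannot be seen.
- slide_c (a joint): Sliding of cover c towards the rear, m, 0 = closed, 0.055 = fully open, against the stop. Stays where it is left. A blocked cover stops after 1 to 3 mm.
- press_d (a point): Point on top of cover d (rightmost (-y)), mid-width of its bare front half, 32 mm in front of its rocking axis: the place to press. The cover is 100 mm (box x) x 70 x 8 mm, its top 49 mm above the bench; walls round it are 40 mm high. Its front 50 mm is bare; across its middle stands a black ledge.
- ledge_d (a point): Middle of the upright front face of the black ledge on cover d, 6 mm above the cover's top face and 32 mm behind press_d. The ledge is 60 mm wide, stands 13 mm above the cover and slopes away behind. Pushing this face along the box's +x slides a free cover open, against 2 to 4 N.
- rock_d (a joint): Rocking of cover d, rad, 0 = level, positive = front edge down. A spring brings it back level. The free cover rocks to a stop at 0.20 either way (about 6 mm down at press_d under 6 N); a blocked one stops at about 0.02 to 0.04 (1 mm). Which one is free changes from run to run and cannot be seen.
- slide_d (a joint): Sliding of cover d towards the rear, m, 0 = closed, 0.055 = fully open, against the stop. Stays where it is left. A blocked cover stops after 1 to 3 mm.
- sanding_block: Bystander, loose, to be left alone: cork-and-wood sanding block, 61 x 106 x 29 mm, on the box's right-hand shelf. Origin at the centre of its underside.
- screw_tin: Bystander, loose, to be left alone: round open grey tin with screws, 68 mm across, 26 mm high, to the right in front of the box. Origin at the centre of its underside.
- tape_measure: Bystander, loose, to be left alone: yellow tape measure, 33 x 76 x 67 mm, in front of the box. Origin at the centre of its underside.
- white_jar: Bystander, loose, to be left alone: white lidded jar, 68 mm across, 75 mm high, to the right in front of the box. Origin at the centre of its underside.
- masking_roll: Bystander, loose, to be left alone: blue roll of masking tape, 74 mm across, 24 mm high, left in front of the box. Origin at the centre of its underside.

How it is judged:
On the way, in this order (a step that is already met when the one before it is completed fails the run):
1. the loose cover is pressed until it rocks by at least 0.12 rad, all covers still shut (slid less than 6 mm) (((value of joint rock_a above 0.12 rad or value of joint rock_a below -0.12 rad) or (value of joint rock_b above 0.12 rad or value of joint rock_b below -0.12 rad) or (value of joint rock_c above 0.12 rad or value of joint rock_c below -0.12 rad) or (value of joint rock_d above 0.12 rad or value of joint rock_d below -0.12 rad)) and value of joint each of slide_a, slide_b, slide_c, slide_d below 0.006 m), for 0.05 s.
2. that cover is pushed open, at least 48 mm of its 55 mm (((value of joint slide_a above 0.048 m and value of joint each of slide_b, slide_c, slide_d below 0.006 m) or (value of joint slide_b above 0.048 m and value of joint each of slide_a, slide_c, slide_d below 0.006 m) or (value of joint slide_c above 0.048 m and value of joint each of slide_a, slide_b, slide_d below 0.006 m) or (value of joint slide_d above 0.048 m and value of joint each of slide_a, slide_b, slide_c below 0.006 m))), for 0.2 s.
At the end, for the whole second after the job is handed in: One cover is open by at least 48 mm of its 55 mm travel, at rest and level again within 0.05 rad; the other three are shut within 6 mm ((((value of joint slide_a above 0.048 m and value of joint each of slide_b, slide_c, slide_d below 0.006 m) and velocity of joint slide_a below 0.01 m/s and value of joint rock_a between -0.05 and 0.05 rad) or ((value of joint slide_b above 0.048 m and value of joint each of slide_a, slide_c, slide_d below 0.006 m) and velocity of joint slide_b below 0.01 m/s and value of joint rock_b between -0.05 and 0.05 rad) or ((value of joint slide_c above 0.048 m and value of joint each of slide_a, slide_b, slide_d below 0.006 m) and velocity of joint slide_c below 0.01 m/s and value of joint rock_c between -0.05 and 0.05 rad) or ((value of joint slide_d above 0.048 m and value of joint each of slide_a, slide_b, slide_c below 0.006 m) and velocity of joint slide_d below 0.01 m/s and value of joint rock_d between -0.05 and 0.05 rad))); the robot touches nothing.
It fails at once if a bystander is lifted, carried or shifted by more than 20 mm (distance of any of sanding_block, screw_tin, tape_measure, white_jar, masking_roll from where it was at the start of the episode above 0.02 m).
It fails at once if a bystander is tipped over (angle between any of sanding_block, screw_tin, tape_measure, white_jar, masking_roll's own z axis and vertical above 0.5 rad).
It fails at once if the box or a cover is pressed or pushed with more than 60 N (contact force between any of the fingers, the arm and duct_box above 60 N).
It also fails if it takes over 45 s, if anything falls off the work surface, if the arm or the gripper's body presses on something with over 40 N, if the wrist force passes 120 N, or if a joint passes its speed limit or range.

## Robot

A 6-joint arm with a two-finger parallel gripper is mounted at the origin on the work surface; the furniture and walls round the work are solid. World frame = base frame: x ahead of the robot, y to its left, z up, the work surface at z = 0. Lengths are in m, angles in rad, forces in N, time in s.
With the tool pointing down it reaches from about 0.275 to 0.725 m from the base axis. Payload 5.6 kg.
Tool frame: the origin (TCP) lies midway between the tips of the shut fingers; the grasp point (between the pads) lies 19 mm behind it (robot.tcp_to_grasp is the distance from the TCP to the grasp point, in m); z points along the fingers, y is the line along which they close (so a half turn about z gives the same grasp; the last joint's range is limited). The gripper opens to 85 mm and grips with 20 to 120 N. Pads are 22 mm wide; open, the fingers measure 114 mm over their backs; the gripper's body (76 mm by 85 mm) begins 54 mm behind the grasp point. The pads swing forward as they close: fully open they stand 13 mm farther back than shut.
Start: joints at [-0.818, 0.255, 0.108, 0, -1.424, -0.285], TCP at [0.248, -0.491, 0.231] pointing down, gripper open.
Joint ranges: [-2.95, 2.95], [-1.21, 1.97], [-1.09, 1.5], [-2.87, 1.71], [-2.94, -0.07], [-3.05, 3.05]. Speed limits (rad/s): [2.57, 2.57, 3.14, 3.14, 3.14, 3.14].

## Interface

Orientations are given as [roll, pitch, yaw] about the fixed x, y, z axes, in that order (R = Rz(yaw) Ry(pitch) Rx(roll)).
In Python, from workcell import robot, viewer gives the robot as it stands.
- The arm moves only by the shell command python3 -m handwheel 'ROWS' [OPENING] [FORCE]. ROWS is JSON, one flat list of numbers, 6 for each row, row after row: the shift along the world's x, y, z in mm, then the turn, a rotation vector about the world's x, y, z in degrees. A call has exactly 10 rows; each row shifts and turns the commanded pose from where the row before left it; what a row does not reach is not made up. A row lasts 1/12 s, in which the tool goes at most 41.7 mm and 7.16 degrees, less where a joint would pass 70% of its speed; a pose out of reach is approached as far as the arm can. A call is refused whole if a number of a shift passes 41.7 or a number of a turn 7.16, either way. A call with a gripper value outside its range is refused whole. OPENING is the finger opening in mm, from 0 to 85.4, set as the call begins (- or left out, the last holds). The fingers move at their own pace and stop on an object; FORCE is the grip in N (left out, the last holds). Time passes only in rows, so rows that do not move let the fingers close, or fill a call up. It gives the time, the measured TCP pose, the force, the opening and the grip force at its end, in the units of the state.
- robot.get_obs(): the state, without advancing time (a new reading comes with each control period).
- viewer.snapshot(name): name is "scene" or "top" or "wrist"; returns a dict with "color" (420x560x3 uint8, blue, green, red), "depth" (420x560 float32, m along the optical axis (not along the pixel's ray), 0 where there is no reading), "K" (3x3 intrinsics, pixels), "world_from_camera" (4x4, takes a point from camera to world coordinates). Camera axes: x right, y up, looking along -z (the intrinsics and any distortion apply to the point x, -y, -z); pixel columns grow to the right and rows downward; lengths in m; the calibration is good to about 2 mm. A picture is of the moment at which its call begins.
- robot.finish_job(): hands the job in; it is judged then, once.
The state is a dict: "clock": time; "joint_positions": joint angles; "qd": joint speeds; "joint_efforts": joint torques, N m; "tool_pos": TCP position; "ee_rot": TCP orientation; "contact_force": force on the tool from outside, world axes, zero at the start; "moment": the same for the moment, N m; "grip_width": finger opening in m; "grip_force": force on a finger pad.
Only numpy, scipy, OpenCV 4.12 (cv2) and the standard library are available. Lean on these libraries where they do the work, as an engineer would, in place of code of your own. Each camera call takes 0.05 s, during which the arm holds its last target. There are 200 camera calls.

## Working session

There is one attempt and no reset: what is moved stays moved. The work goes in short steps, Python scripts to look and compute and a shell command to move; the robot and the scene stay as the last step left them, time stands still between calls to the robot, and variables do not carry over. Pictures are saved under pics/ and viewed, at most 10 in all, crops included, and the job is handed in when it is done.

```bash
mkdir -p pics; cat > h.py <<'E'
import numpy as np, cv2
from workcell import robot, viewer
def pts(s):
    d=s["depth"];K=s["K"];T=s["world_from_camera"]
    v,u=np.mgrid[:d.shape[0],:d.shape[1]]
    P=np.stack([(u-K[0,2])/K[0,0]*d,-(v-K[1,2])/K[1,1]*d,-d,np.ones_like(d)],-1)
    return (P@T.T)[...,:3]
E
python3 - <<'E'
from h import *
o=robot.get_obs();print(o["clock"],o["tool_pos"],o["ee_rot"])
s=viewer.snapshot("top");cv2.imwrite("pics/top.png",s["color"])
np.savez("top.npz",**s);P=pts(s)
print(s["K"],s["world_from_camera"])
for v in range(30,420,60): print([tuple(P[v,u].round(3).tolist()) for u in range(40,560,120)])
E
```

```text
0.0 [ 0.2478235  -0.49042582  0.23037477] [ 3.13964277e+00 -7.36612175e-05 -2.67387339e+00]
[[477.68179039   0.         272.98083351]
 [  0.         477.68179039 204.00022591]
 [  0.           0.           1.        ]] [[ 0.00997826  0.99623946 -0.08606608  0.37051378]
 [-0.99987779  0.01097639  0.01113179 -0.09279024]
 [ 0.01203462  0.08594449  0.99622724  1.1104033 ]
 [ 0.          0.          0.          1.        ]]
[(1.273, 0.883, -0.862), (1.279, 0.374, -0.859), (1.288, -0.137, -0.86), (1.296, -0.652, -0.861), (1.304, -1.17, -0.86)]
[(1.01, 0.868, -0.858), (1.021, 0.369, -0.871), (1.021, -0.139, -0.85), (1.028, -0.645, -0.848), (1.039, -1.16, -0.858)]
[(0.755, 0.856, -0.859), (0.761, 0.358, -0.858), (0.586, -0.119, 0.04), (0.597, -0.404, 0.002), (0.78, -1.15, -0.857)]
[(0.506, 0.845, -0.863), (0.45, 0.158, -0.003), (0.453, -0.122, 0.0), (0.453, -0.393, 0.034), (0.408, -0.344, 0.639)]
[(0.26, 0.835, -0.871), (0.311, 0.153, 0.001), (0.314, -0.123, 0.001), (0.32, -0.378, 0.08), (0.349, -0.342, 0.638)]
[(0.022, 0.816, -0.856), (0.176, 0.149, -0.002), (0.178, -0.124, -0.003), (0.284, -0.231, 0.608), (0.292, -0.335, 0.648)]
[(-0.212, 0.804, -0.857), (0.237, 0.005, 0.656), (0.045, -0.125, -0.001), (0.241, -0.214, 0.667), (-0.202, -1.12, -0.864)]
```

View pics/top.png

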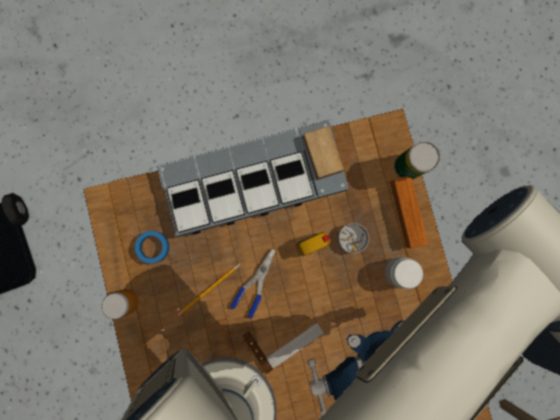

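The top view shows the box at columns 160–345 and rows 125–235, turned about 14°. The covers a to d are at about (188,205), (222,196), (257,187) and (291,178), and nothing stands over them. Next I'll measure the covers and ledges with masks.

```bash
python3 - <<'E'
from h import *
s=dict(np.load("top.npz"));im=s["color"];K=s["K"];T=s["world_from_camera"]
roi=np.zeros(im.shape[:2],np.uint8);cv2.fillPoly(roi,[np.array([[162,178],[300,145],[318,200],[175,235]])],255)
hsv=cv2.cvtColor(im,cv2.COLOR_BGR2HSV)
def ray(p,z):
    r=T[:3,:3]@np.array([(p[0]-K[0,2])/K[0,0],-(p[1]-K[1,2])/K[1,1],-1]);c=T[:3,3]
    return c+r*(z-c[2])/r[2]
for n,m,z in (("white",hsv[...,2]>190,.049),("black",hsv[...,2]<45,.055)):
    m=cv2.bitwise_and(m.astype(np.uint8)*255,roi)
    cs=[c for c in cv2.findContours(m,0,1)[0] if cv2.contourArea(c)>80]
    for c in sorted(cs,key=lambda c:c[0,0,0]):
        w=np.array([ray(p,z)[:2] for p in c[:,0].astype(float)])
        r=cv2.minAreaRect((w*1000).astype(np.float32)); print(n,cv2.contourArea(c),r)
P=pts(s); 
for p in ((190,218),(224,209),(259,200),(294,190)): print(P[p[1],p[0]],ray(p,.049))
E
```

```text
black 296.5 ((473.124267578125, 90.75284576416016), (29.331052780151367, 56.27632141113281), 15.754850387573242)
black 291.5 ((495.1094665527344, 14.020524978637695), (29.259666442871094, 55.57831954956055), 15.755416870117188)
black 290.5 ((517.087158203125, -63.09717559814453), (29.14861297607422, 55.639007568359375), 16.082422256469727)
black 288.0 ((539.1134033203125, -139.98434448242188), (29.022899627685547, 55.99586868286133), 16.081998825073242)
[0.4290738  0.07952873 0.04739743] [0.42898551 0.07926894 0.049     ]
[0.44986983 0.00428839 0.04861416] [0.44984099 0.00425311 0.049     ]
[ 0.47097774 -0.07333653  0.04738345] [ 0.47082497 -0.07336612  0.049     ]
[ 0.49393094 -0.15125118  0.05101291] [ 0.49416544 -0.15136226  0.049     ]
```

```bash
python3 -m handwheel '[23,32,-10,0,0,-1.1,23,32,-10,0,0,-1.1,23,32,-10,0,0,-1.1,23,32,-10,0,0,-1.1,23,32,-10,0,0,-1.1,23,32,-10,0,0,-1.1,23,32,-10,0,0,-1.1,23,32,-10,0,0,-1.1,23,32,-10,0,0,-1.1,23,32,-10,0,0,-1.1]' 0 20
python3 -m handwheel '[5,6,-5,0,0,0,5,6,-5,0,0,0,5,5,-5,0,0,0,0,0,-5,0,0,0,0,0,-5,0,0,0,0,0,-5,0,0,0,0,0,-5,0,0,0,0,0,0,0,0,0,0,0,0,0,0,0,0,0,0,0,0,0]'
python3 - <<'E'
from h import *
s=viewer.snapshot("wrist");cv2.imwrite("pics/w1.png",s["color"]);np.savez("w1.npz",**s)
E
```

```text
clock: 0.88
tool_pos: [0.4784, -0.1689, 0.1305]
ee_rot: [3.141, -0.001, -2.867]
contact_force: [1.0, -1.8, -0.1]
grip_width: -0.0
grip_force: 0.0
clock: 1.72
tool_pos: [0.4931, -0.1542, 0.0966]
ee_rot: [-3.141, 0.0, -2.866]
contact_force: [-0.1, -0.4, 0.0]
grip_width: 0.0001
grip_force: 0.0
```

View pics/w1.png

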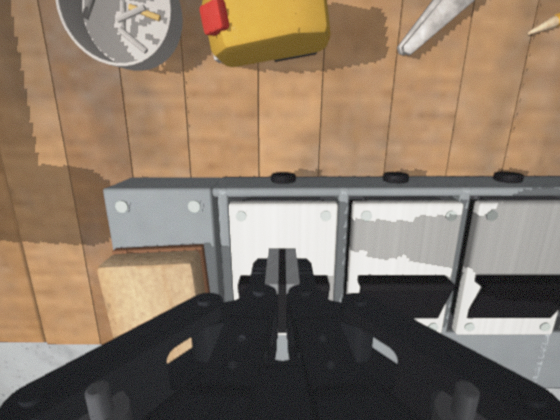

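The fingertips (282,250) are centred over cover d, whose front edge runs at row 200, columns 230–337. I'll check that edge by ray and go down.

```bash
python3 - <<'E'
from h import *
s=dict(np.load("w1.npz"));K=s["K"];T=s["world_from_camera"]
def ray(p,z):
    r=T[:3,:3]@np.array([(p[0]-K[0,2])/K[0,0],-(p[1]-K[1,2])/K[1,1],-1]);c=T[:3,3]
    return c+r*(z-c[2])/r[2]
e=[ray(p,.049) for p in ((230,201),(337,201))];print(e,np.linalg.norm(e[0]-e[1]))
m=(e[0]+e[1])/2;print("press",m+18*np.array([.961,.275,0])/1000, "ledge b/c corner",ray((369,277),.062),ray((441,277),.062))
E
python3 -m handwheel '[0,0,-5,0,0,0,0,0,-5,0,0,0,0,0,-5,0,0,0,0,0,-5,0,0,0,0,0,-5,0,0,0,0,0,-5,0,0,0,0,0,-5,0,0,0,0,0,-5,0,0,0,0,0,-2,0,0,0,0,0,0,0,0,0]'
python3 -m handwheel '[0,0,-0.5,0,0,0,0,0,-0.5,0,0,0,0,0,-0.5,0,0,0,0,0,-0.5,0,0,0,0,0,-0.5,0,0,0,0,0,-0.5,0,0,0,0,0,-0.5,0,0,0,0,0,-0.5,0,0,0,0,0,-0.5,0,0,0,0,0,-0.5,0,0,0]'
```

```text
[array([ 0.48250027, -0.19186851,  0.049     ]), array([ 0.46409469, -0.126907  ,  0.049     ])] 0.06751861565142922
press [ 0.49059548 -0.15443776  0.049     ] ledge b/c corner [ 0.50311137 -0.09464862  0.062     ] [ 0.49067367 -0.05082008  0.062     ]
clock: 2.6
tool_pos: [0.4926, -0.1539, 0.0536]
ee_rot: [3.141, -0.001, -2.866]
contact_force: [0.2, 0.6, 0.1]
grip_width: -0.0003
grip_force: 0.0
clock: 3.43
tool_pos: [0.493, -0.1539, 0.0492]
ee_rot: [3.142, 0.0, -2.866]
contact_force: [-0.0, -0.3, 0.2]
grip_width: -0.0002
grip_force: 0.1
```

```bash
python3 -m handwheel '[0,0,-0.3,0,0,0,0,0,-0.3,0,0,0,0,0,-0.3,0,0,0,0,0,-0.3,0,0,0,0,0,-0.3,0,0,0,0,0,-0.3,0,0,0,0,0,-0.3,0,0,0,0,0,0,0,0,0,0,0,0,0,0,0,0,0,0,0,0,0]'
```

```text
clock: 4.27
tool_pos: [0.493, -0.154, 0.0484]
ee_rot: [-3.141, 0.0, -2.865]
contact_force: [-3.7, 1.7, 9.7]
grip_width: -0.0002
grip_force: 5.2
```

d takes 9.7 N after about 1 mm, so it is blocked. Next is c.

```bash
python3 -m handwheel '[0,0,6,0,0,0,0,0,2,0,0,0,-5.5,19.25,0,0,0,0,-5.5,19.25,0,0,0,0,-5.5,19.25,0,0,0,0,-5.5,19.25,0,0,0,0,0,0,-3,0,0,0,0,0,-1,0,0,0,0,0,-1,0,0,0,0,0,0,0,0,0]'
python3 -m handwheel '[0,0,-0.3,0,0,0,0,0,-0.3,0,0,0,0,0,-0.3,0,0,0,0,0,-0.3,0,0,0,0,0,-0.3,0,0,0,0,0,-0.3,0,0,0,0,0,-0.3,0,0,0,0,0,-0.3,0,0,0,0,0,-0.3,0,0,0,0,0,0,0,0,0]'
```

```text
clock: 5.1
tool_pos: [0.4711, -0.0774, 0.0499]
ee_rot: [3.142, -0.0, -2.866]
contact_force: [0.8, 0.2, 0.8]
grip_width: 0.0003
grip_force: 0.0
clock: 5.93
tool_pos: [0.4711, -0.0771, 0.0484]
ee_rot: [-3.141, 0.0, -2.865]
contact_force: [-3.2, 0.7, 7.8]
grip_width: -0.0002
grip_force: 4.2
```

c is blocked too. Next is b.

```bash
python3 -m handwheel '[0,0,6,0,0,0,0,0,2,0,0,0,-5.5,19.25,0,0,0,0,-5.5,19.25,0,0,0,0,-5.5,19.25,0,0,0,0,-5.5,19.25,0,0,0,0,0,0,-3,0,0,0,0,0,-1,0,0,0,0,0,-1,0,0,0,0,0,-0.3,0,0,0]'
python3 -m handwheel '[0,0,-0.3,0,0,0,0,0,-0.3,0,0,0,0,0,-0.3,0,0,0,0,0,-0.3,0,0,0,0,0,-0.3,0,0,0,0,0,-0.3,0,0,0,0,0,-0.3,0,0,0,0,0,-0.3,0,0,0,0,0,-0.3,0,0,0,0,0,0,0,0,0]'
```

```text
clock: 6.77
tool_pos: [0.449, -0.0003, 0.05]
ee_rot: [-3.142, -0.0, -2.866]
contact_force: [-1.5, -0.5, 1.9]
grip_width: 0.0
grip_force: 0.0
clock: 7.6
tool_pos: [0.4492, -0.0001, 0.0484]
ee_rot: [-3.141, 0.0, -2.865]
contact_force: [-3.0, -1.2, 9.4]
grip_width: -0.0002
grip_force: 4.6
```

```bash
python3 -m handwheel '[0,0,6,0,0,0,0,0,2,0,0,0,-5.5,19.25,0,0,0,0,-5.5,19.25,0,0,0,0,-5.5,19.25,0,0,0,0,-5.5,19.25,0,0,0,0,0,0,-3,0,0,0,0,0,-1,0,0,0,0,0,-1,0,0,0,0,0,-0.3,0,0,0]'
python3 -m handwheel '[0,0,-0.3,0,0,0,0,0,-0.3,0,0,0,0,0,-0.3,0,0,0,0,0,-0.3,0,0,0,0,0,-0.3,0,0,0,0,0,-0.3,0,0,0,0,0,-0.3,0,0,0,0,0,-0.3,0,0,0,0,0,-0.3,0,0,0,0,0,0,0,0,0]'
```

```text
clock: 8.43
tool_pos: [0.427, 0.0766, 0.05]
ee_rot: [-3.142, -0.0, -2.866]
contact_force: [-0.2, -0.9, -1.7]
grip_width: -0.0002
grip_force: 0.0
clock: 9.27
tool_pos: [0.427, 0.0769, 0.0475]
ee_rot: [-3.141, -0.0, -2.866]
contact_force: [0.2, -1.9, 2.2]
grip_width: -0.0001
grip_force: 1.1
```

Cover a gives: z is lower at only 2.2 N. I'll press on.

```bash
python3 -m handwheel '[0,0,-0.5,0,0,0,0,0,-0.5,0,0,0,0,0,-0.5,0,0,0,0,0,-0.5,0,0,0,0,0,-0.5,0,0,0,0,0,-0.5,0,0,0,0,0,-0.5,0,0,0,0,0,-0.5,0,0,0,0,0,0,0,0,0,0,0,0,0,0,0]'
```

```text
clock: 10.1
tool_pos: [0.4276, 0.0771, 0.044]
ee_rot: [-3.141, 0.001, -2.865]
contact_force: [-2.0, -2.2, 6.9]
grip_width: -0.0
grip_force: 3.4
```

```bash
python3 -m handwheel '[0,0,-0.5,0,0,0,0,0,-0.5,0,0,0,0,0,-0.5,0,0,0,0,0,-0.5,0,0,0,0,0,-0.5,0,0,0,0,0,0,0,0,0,0,0,0,0,0,0,0,0,0,0,0,0,0,0,0,0,0,0,0,0,0,0,0,0]'
```

```text
clock: 10.93
tool_pos: [0.4302, 0.0779, 0.0435]
ee_rot: [-3.141, 0.007, -2.864]
contact_force: [-0.9, -2.3, 16.6]
grip_width: -0.0
grip_force: 8.4
```

It reached the stop at 16.6 N and rocks clearly. Now I'll lift clear and push the ledge.

```bash
python3 -m handwheel '[0,0,3,0,0,0,0,0,4,0,0,0,0,0,6,0,0,0,0,0,0,0,0,0,3.8,1.1,0,0,0,0,3.8,1.1,0,0,0,0,3.8,1.1,0,0,0,0,3.8,1.1,0,0,0,0,0,0,0,0,0,0,0,0,0,0,0,0]'
python3 -m handwheel '[2.9,0.8,0,0,0,0,2.9,0.8,0,0,0,0,2.9,0.8,0,0,0,0,2.9,0.8,0,0,0,0,2.9,0.8,0,0,0,0,2.9,0.8,0,0,0,0,2.9,0.8,0,0,0,0,2.9,0.8,0,0,0,0,0,0,0,0,0,0,0,0,0,0,0,0]'
```

```text
clock: 11.77
tool_pos: [0.4423, 0.0815, 0.0537]
ee_rot: [-3.142, -0.001, -2.866]
contact_force: [0.4, 0.3, -0.2]
grip_width: -0.0001
grip_force: 0.0
clock: 12.6
tool_pos: [0.4658, 0.0881, 0.0539]
ee_rot: [3.142, 0.001, -2.866]
contact_force: [-0.6, 0.2, -0.1]
grip_width: 0.0
grip_force: 0.2
```

```bash
python3 -m handwheel '[2.9,0.8,0,0,0,0,2.9,0.8,0,0,0,0,2.9,0.8,0,0,0,0,2.9,0.8,0,0,0,0,2.9,0.8,0,0,0,0,2.9,0.8,0,0,0,0,2.9,0.8,0,0,0,0,2.9,0.8,0,0,0,0,2.9,0.8,0,0,0,0,2.9,0.8,0,0,0,0]'
python3 - <<'E'
from h import *
s=viewer.snapshot("wrist");cv2.imwrite("pics/w2.png",s["color"])
E
```

```text
clock: 13.43
tool_pos: [0.4947, 0.096, 0.0539]
ee_rot: [3.142, -0.0, -2.866]
contact_force: [-2.3, 0.7, -0.4]
grip_width: 0.0002
grip_force: 1.1
```

View pics/w2.png

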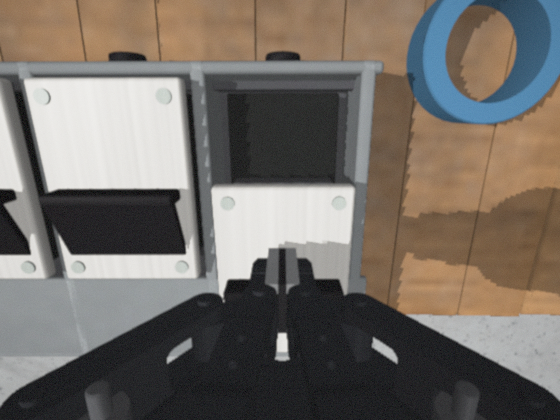

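The cover is sliding: its front edge is at row 185, against row 78 for its neighbour, and the opening shows. I'll continue to the stop.

```bash
python3 -m handwheel '[1,0.3,0,0,0,0,1,0.3,0,0,0,0,1,0.3,0,0,0,0,1,0.3,0,0,0,0,1,0.3,0,0,0,0,1,0.3,0,0,0,0,0,0,0,0,0,0,0,0,0,0,0,0,0,0,0,0,0,0,0,0,0,0,0,0]'
```

```text
clock: 14.32
tool_pos: [0.5004, 0.0976, 0.054]
ee_rot: [-3.141, -0.0, -2.866]
contact_force: [-2.0, -0.0, -0.9]
grip_width: -0.0
grip_force: 1.1
```

```bash
python3 -m handwheel '[1,0.3,0,0,0,0,1,0.3,0,0,0,0,1,0.3,0,0,0,0,1,0.3,0,0,0,0,0,0,0,0,0,0,0,0,0,0,0,0,0,0,0,0,0,0,0,0,0,0,0,0,0,0,0,0,0,0,0,0,0,0,0,0]'
```

```text
clock: 15.15
tool_pos: [0.5021, 0.098, 0.0537]
ee_rot: [-3.141, -0.005, -2.866]
contact_force: [-9.3, -0.1, 6.4]
grip_width: 0.0001
grip_force: 5.2
```

The force has risen to 9 N with the tool short of its target, so the cover is at the stop. I'll back off, rise and look.

```bash
python3 -m handwheel '[-2.9,-0.8,0,0,0,0,-2.9,-0.8,0,0,0,0,-2.9,-0.8,0,0,0,0,0,0,5,0,0,0,0,0,10,0,0,0,-10,-3,20,0,0,0,-10,-3,20,0,0,0,-10,-3,20,0,0,0,-10,-3,20,0,0,0,0,0,0,0,0,0]'
python3 - <<'E'
from h import *
s=viewer.snapshot("wrist");cv2.imwrite("pics/w3.png",s["color"])
K=s["K"];T=s["world_from_camera"];np.savez("w3.npz",**s)
E
```

```text
clock: 15.98
tool_pos: [0.4575, 0.085, 0.154]
ee_rot: [3.141, 0.009, -2.865]
contact_force: [0.1, 0.1, 0.6]
grip_width: 0.0003
grip_force: 0.0
```

View pics/w3.png

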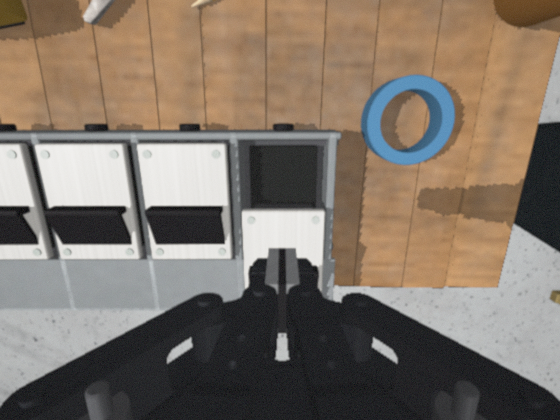

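Cover a's front edge is at row 209 and its neighbours' at row 143. That is 66 px at about 95 px per 80 mm, so about 55 mm: fully open, with the others shut.

```bash
python3 -c "
from workcell import robot
print(robot.finish_job())"
```

```text
the job is handed in; nothing more can be done
None
```

Cover a, the leftmost, was the one that rocked; I pushed it fully open (about 55 mm by the wrist camera), the neighbouring covers in view look shut, the arm is clear, and the job is handed in with no verdict returned.

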